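Slide the mirror compact along the ledge rail into its pocket

ROBOT

A 6-joint arm with a two-finger parallel gripper is mounted at the origin on the work surface. World frame = base frame: x ahead of the robot, y to its left, z up, the work surface at z = 0. Lengths are in mm, angles in rad, forces in N, time in s.
With the tool pointing down it reaches from about 275 to 750 mm from the base axis. Payload 10.2 kg.
Tool frame: the origin (TCP) lies on the centre line of the jaws, within the pads' length; the fingertips stand 8 mm ahead of it and the grasp point (between the pads) lies 11 mm behind it; x points along the fingers, y is the direction in which the jaws open and shut, and the axes are right-handed (so a half turn about x gives the same grasp; the last joint's range is limited). The gripper opens to 85 mm and grips with 20 to 120 N. Pads are 22 mm wide; open, the fingers measure 114 mm over their backs; the gripper's body (76 mm by 85 mm) begins 54 mm behind the grasp point. The pads swing forward as they close: fully open they stand 13 mm farther back than shut.
Start: joints at [1.011, 0.313, 1.498, -0, 1.331, -0.223], TCP at [173.509, 495.506, 239.294] pointing down, gripper open.
Joint ranges: [-2.94, 2.94], [-0.97, 2.17], [0.19, 2.56], [-1.23, 4.37], [0.02, 3.11], [-2.88, 2.88]. Speed limits (rad/s): [2.39, 2.39, 3.01, 3.14, 3.14, 3.14].

INTERFACE

Orientations are given as a unit quaternion [w, x, y, z].
In Python, from rig import ctrl, vision, workorder gives the robot as it stands. The module is installed in compiled form; this text tells all that it offers.
- The arm moves only by the shell command python3 -m jog 'ROWS' [OPENING] [FORCE]. ROWS is JSON, a list that holds one entry, the list of rows, each a list of 6 numbers: the shift along the tool's x, y, z in m, then the turn, a rotation vector about the tool's x, y, z in rad. A call has 1 to 12 rows; each row shifts and turns the commanded pose from where the row before left it, along the tool's axes as they then stand; what a row does not reach is not made up. A row lasts 1/8 s, in which the tool goes at most 62.5 mm and 10.7 degrees, less where a joint would pass 70% of its speed; a pose out of reach is approached as far as the arm can. A call is refused whole if a number of a shift passes 0.0625 or a number of a turn 0.188, either way. A call with a gripper value outside its range is refused whole. OPENING is the closure in counts, from 0 (fully open) to 255 (shut), set as the call begins (- or left out, the last holds). The fingers move at their own pace and stop on an object; FORCE is the grip in N (left out, the last holds). Time passes only in rows, so rows that do not move let the fingers close. It gives the time, the measured TCP pose, the force and the opening at its end, in the units of the state.
- ctrl.sense(): the state, without advancing time (a new reading comes with each control period).
- vision.capture(name): name is "scene" or "top" or "wrist"; returns a dict with "image" (420x560x3 uint8, red, green, blue), "mtx" (3x3 intrinsics, pixels), "R" (3x3) and "t" (3): a world point X has camera coordinates R X + t; the wrist camera has in their place "hand_eye" (4x4, takes a point from camera to tool coordinates, whose origin is the TCP and whose axes are the tool frame's). Camera axes: x right, y down, z forward; pixel columns grow to the right and rows downward; lengths in mm; the calibration is good to about 2 mm. A picture is of the moment at which its call begins: read the wrist's pose just before it. There is no depth.
- workorder.finish_job(): hands the job in, once; it reports no verdict.
The state is a dict: "time_s": time; "joints": joint angles; "dq": joint speeds; "tau": joint torques, N m; "eef_pos": TCP position; "ee_rot": TCP orientation; "force": force on the tool from outside, world axes, zero at the start; "wrist_torque": the same for the moment, N m; "grip_width": opening from 0.0 (shut) to 1.0 (fully open).
Only numpy, scipy, OpenCV 4.12 (cv2) and the standard library are available. Lean on these libraries where they do the work, as an engineer would, in place of code of your own. Each camera call takes 0.05 s, during which the arm holds its last target.

TASK

Put the round mirror compact away by pushing it, never lifting it: push it straight back until it touches the steel rail, then slide it along the rail, touching the rail all the way, into the wooden pocket at the left. Press it firmly and steadily against the soft bumper inside for about two seconds, never squashing the bumper to its hard stop, then ease off and leave the compact lying in the pocket against the rail; leave the soap dish, comb and brush rack where they are.

Things in the scene. Friction and masses are not known exactly. Their poses are not given: they have to be found in the camera images.
- ledge: White painted wooden board lying on the counter, 280 (its x) x 840 (its y) x 22 mm thick; origin at the centre of its underside. A steel guard rail stands along its far edge (see rail_face). Press the compact on board or rail with 20 N at the most.
- rail_face (a point): Middle of the rail's robot-side face, 13 mm above the board. The rail is straight and rigid, runs along the ledge's y, 800 mm long, 10 mm thick, 26 mm high above the board; its face lies at ledge x = +120 mm. Axes as the ledge's.
- pocket: Wooden pocket fixed on the board against the rail, axes as the ledge's. Origin: in the mouth's plane, on the line of the rail's face, at the board's top. +y leads in, -x away from the rail. Roof underside 29, top 34 mm above the board, from the mouth to y = 91 mm; front cheek 8 mm thick, inner face at x = -88 mm. A compact touching the rail has its centre at x = -40 mm. Limit of force on it: 14 N.
- mouth (a point): Middle of the pocket's mouth, 12 mm above the board, opposite the hidden soft bumper (66 mm wide). The bumper's face is 16 to 50 mm inside, unmeasured, different each time. It yields 8 mm as a damped spring (1.5 N/mm plus 0.04 N per mm/s), then is hard. Press it with 4 to 11 N for over a second, let go slowly: it pushes the compact back. 20 mm or more of the compact stays outside.
- compact: Closed round mirror compact: brass-coloured disc 80 mm across, 22 mm high, 0.08 to 0.17 kg, lying flat on the board; origin at the centre of its underside, z up. Starts 25 to 75 mm clear of the rail, well to the right (-y) of the pocket. Sliding it along the rail takes up to about 3 N when pushed from nearly straight behind; pushed too much towards the rail it wedges and rubs hard.
- soap_dish: Bystander: grey ridged plastic soap dish with a white soap bar, 74 x 104 x 32 mm high, on the board on the robot's side of the rail lane; origin at the centre of its underside. Do not move.
- comb: Bystander: black plastic comb 28 x 130 x 5 mm lying along the board's robot-side edge; origin at the centre of its underside. Do not move.
- brush_rack: Bystander: slotted steel rack with three upright toothbrushes, 70 x 100 mm, 182 mm high, at the left end of the board beyond the pocket; origin at the centre of its underside. Do not move.
There are look-alikes about, which are no part of the job. Of the things shaped like the compact, the brass one is meant.

How it is judged:
By the outcome, as a careful person would: the job done as asked, in the order asked, and still so for the second after the job is handed in, with the robot touching nothing.
It also fails if it takes over 72 s, if anything falls off the work surface, if the arm or the gripper's body presses on something with over 40 N, if the wrist force passes 120 N, or if a joint passes its speed limit or range.

## Working session

There is one attempt and no reset: what is moved stays moved. The work goes in short steps, Python scripts to look and compute and a shell command to move; the robot and the scene stay as the last step left them, time stands still between calls to the robot, and variables do not carry over. Pictures are saved under pics/ and viewed, and the job is handed in when it is done.

```bash
mkdir -p pics
python3 - <<'E'
from rig import ctrl, vision
import cv2,numpy as np
s=ctrl.sense()
print({k:np.round(v,4).tolist() for k,v in s.items()})
for n in("scene","top","wrist"):
    c=vision.capture(n); cv2.imwrite(f"pics/{n}0.png",c["image"][:,:,::-1])
    print(n,[(k,np.round(v,3).tolist()) for k,v in c.items() if k!="image"])
E
```

```text
{'time_s': 0.0, 'joints': [1.0106, 0.3135, 1.4985, 0.0, 1.331, -0.2234], 'dq': [0.0006, 0.0001, 0.0004, -0.0006, -0.0004, -0.0005], 'tau': [-0.002, -41.226, -25.9742, -0.0004, 0.0041, 0.0], 'eef_pos': [173.3809, 495.2677, 238.7155], 'ee_rot': [0.6969, 0.1181, 0.6973, -0.119], 'force': [-0.2683, -0.1134, 0.5395], 'wrist_torque': [0.0253, -0.0014, -0.015], 'grip_width': 0.9944}
scene [('mtx', [[388.596, 0.0, 277.788], [0.0, 388.596, 205.53], [0.0, 0.0, 1.0]]), ('R', [[-0.464, 0.886, -0.011], [0.716, 0.368, -0.593], [-0.521, -0.283, -0.805]]), ('t', [170.915, -352.927, 1337.344])]
top [('mtx', [[408.065, 0.0, 273.287], [0.0, 408.065, 210.458], [0.0, 0.0, 1.0]]), ('R', [[0.025, -1.0, 0.006], [-0.983, -0.026, -0.18], [0.18, -0.002, -0.984]]), ('t', [54.188, 480.114, 851.815])]
wrist [('mtx', [[376.415, 0.0, 274.354], [0.0, 376.415, 211.471], [0.0, 0.0, 1.0]]), ('hand_eye', [[0.001, -0.285, 0.959, -134.605], [1.0, 0.0, -0.001, 1.236], [0.0, 0.959, 0.285, -70.167], [0.0, 0.0, 0.0, 1.0]])]
```

View pics/scene0.png

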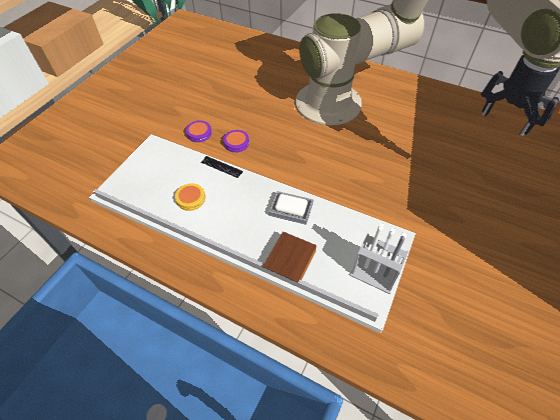

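View pics/top0.png

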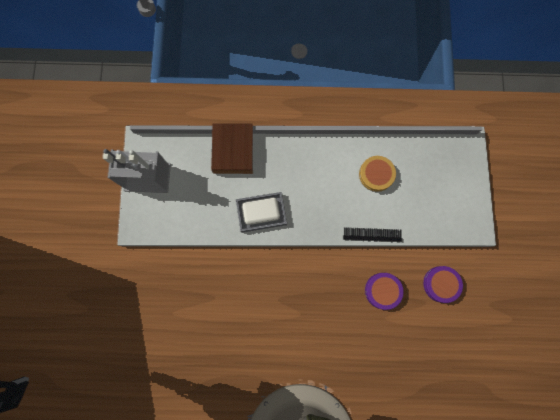

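View pics/wrist0.png

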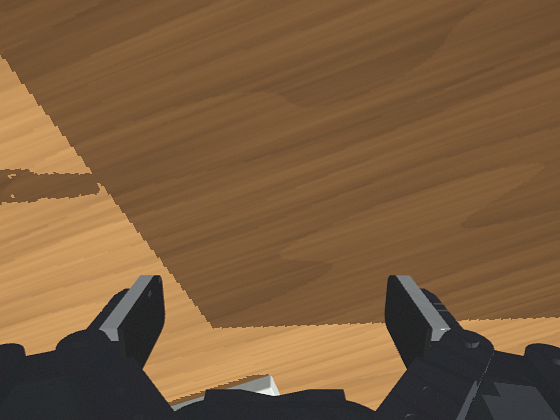

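The top view shows the brass compact at (378,173), the pocket roof at (212–252,124–172), the rail along row ~131, the dish at (262,212) and the comb at (373,235). The purple discs on the counter are look-alikes.

```bash
cat > h.py <<'E'
import numpy as np,cv2
from rig import ctrl,vision
def ray(c,px,z):
    px=np.atleast_2d(np.array(px,float)); K,R,t=c["mtx"],c["R"],c["t"]
    d=np.c_[px,np.ones(len(px))]@np.linalg.inv(K).T@R   # R^T d
    o=-R.T@t
    s=(z-o[2])/d[:,2]; return o+s[:,None]*d
def biggest(m):
    cs,_=cv2.findContours(m.astype(np.uint8),cv2.RETR_EXTERNAL,cv2.CHAIN_APPROX_NONE)
    return max(cs,key=cv2.contourArea)[:,0,:]
def circ(P):
    A=np.c_[2*P[:,:2],np.ones(len(P))]; b=(P[:,:2]**2).sum(1)
    x=np.linalg.lstsq(A,b,rcond=None)[0]; return x[:2],np.sqrt(x[2]+x[0]**2+x[1]**2)
def compact(c,z=44):
    h=cv2.cvtColor(c["image"],cv2.COLOR_RGB2HSV)
    m=(h[...,0]>17)&(h[...,0]<32)&(h[...,1]>150)&(h[...,2]>120)
    m=cv2.morphologyEx(m.astype(np.uint8),cv2.MORPH_OPEN,np.ones((2,2)))
    return m
E
python3 - <<'E'
from h import *
for n in("top","scene"):
    c=vision.capture(n); im=c["image"]
    h=cv2.cvtColor(im,cv2.COLOR_RGB2HSV)
    for p in [(378,173),(363,173),(393,173)] if n=="top" else [(190,196),(176,196)]: print(n,p,h[p[1],p[0]],)
    m=compact(c); ct=biggest(m); print("px",ct.min(0),ct.max(0),cv2.contourArea(ct))
    hull=cv2.convexHull(ct.astype(np.int32))[:,0]
    for z in(22,33,44): print(z,circ(ray(c,hull,z)))
    w=(h[...,1]<60)&(h[...,2]>110)
    w=cv2.morphologyEx(w.astype(np.uint8),cv2.MORPH_CLOSE,np.ones((9,9)))
    b=biggest(w); b=cv2.convexHull(b.astype(np.int32)); q=cv2.approxPolyDP(b,8,True)[:,0]
    print("ledge px",q.tolist()); print(np.round(ray(c,q,22),1).tolist()); print("minrect@22",cv2.minAreaRect(ray(c,b[:,0],22)[:,:2].astype(np.float32)))
    r=(h[...,0]<14)&(h[...,1]>120)&(h[...,2]<150)
    v=np.zeros_like(r)
    if n=="top": v[118:180,205:260]=1
    else: v[225:285,255:325]=1
    b=biggest(r&v); q=cv2.approxPolyDP(cv2.convexHull(b.astype(np.int32)),4,True)[:,0]
    print("pocket",q.tolist(),np.round(ray(c,q,56),1).tolist())
c=vision.capture("top");im=c["image"][100:260,100:510]
cv2.imwrite("pics/crop.png",cv2.resize(im[:,205:,::-1],None,fx=3.8,fy=3.7,interpolation=0));cv2.imwrite("pics/crop2.png",cv2.resize(im[:,:205,::-1],None,fx=3.8,fy=3.7,interpolation=0))
E
```

```text
top (378, 173) [  9 150 146]
top (363, 173) [ 19 149 174]
top (393, 173) [ 19 152 171]
px [373 186] [376 189] 2.0
22 (array([ 541.54699253, -162.45084999]), np.float64(4.032197572540357))
33 (array([ 538.81271527, -159.64063926]), np.float64(3.9830223434931096))
44 (array([ 536.07843801, -156.83042854]), np.float64(3.933847114508798))
ledge px [[484, 130], [494, 245], [118, 245], [103, 154], [126, 126]]
[[686.6, -421.7, 22.0], [417.3, -425.5, 22.0], [396.1, 407.1, 22.0], [604.2, 461.0, 22.0], [673.6, 414.4, 22.0]]
minrect@22 ((545.6505737304688, 17.08123779296875), (279.1646423339844, 884.546142578125), 1.4584200382232666)
pocket [[259, 118], [251, 172], [213, 171], [205, 124], [209, 118]] [[687.4, 103.9, 56.0], [561.0, 117.5, 56.0], [561.0, 201.1, 56.0], [669.7, 224.7, 56.0], [684.3, 216.5, 56.0]]
scene (190, 196) [ 10 165 225]
scene (176, 196) [ 23 180 244]
px [176 185] [205 210] 233.0
22 (array([ 565.86109375, -167.45260608]), np.float64(43.31465227220363))
33 (array([ 571.88139187, -160.63839959]), np.float64(42.752076737145885))
44 (array([ 577.90169  , -153.8241931]), np.float64(42.18950120210023))
ledge px [[89, 197], [151, 134], [415, 233], [379, 332]]
[[694.0, -419.3, 22.0], [415.6, -425.5, 22.0], [397.3, 412.6, 22.0], [682.9, 414.3, 22.0]]
minrect@22 ((549.4236450195312, -5.520660400390625), (287.05078125, 843.5609741210938), 1.2922332286834717)
pocket [[283, 232], [315, 245], [297, 281], [263, 266]] [[568.9, 120.6, 56.0], [566.5, 206.2, 56.0], [671.4, 209.1, 56.0], [673.7, 122.0, 56.0]]
```

View pics/crop2.png

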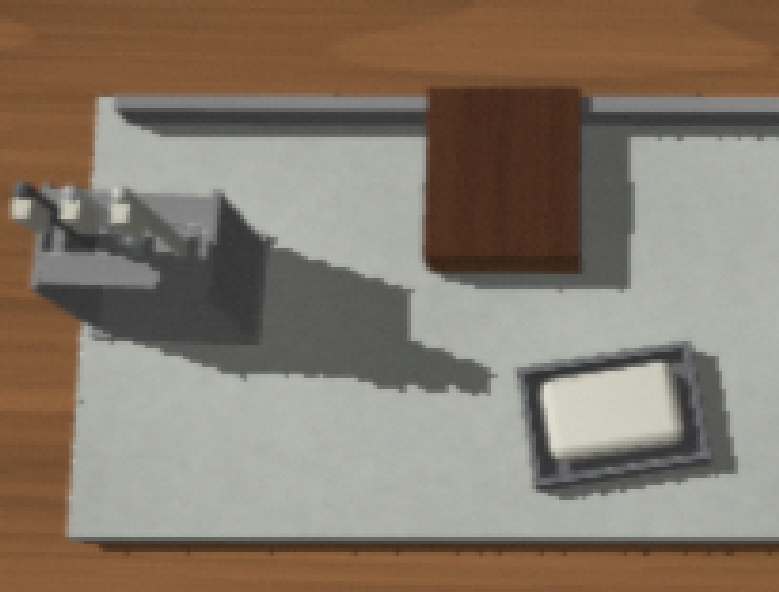

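View pics/crop.png

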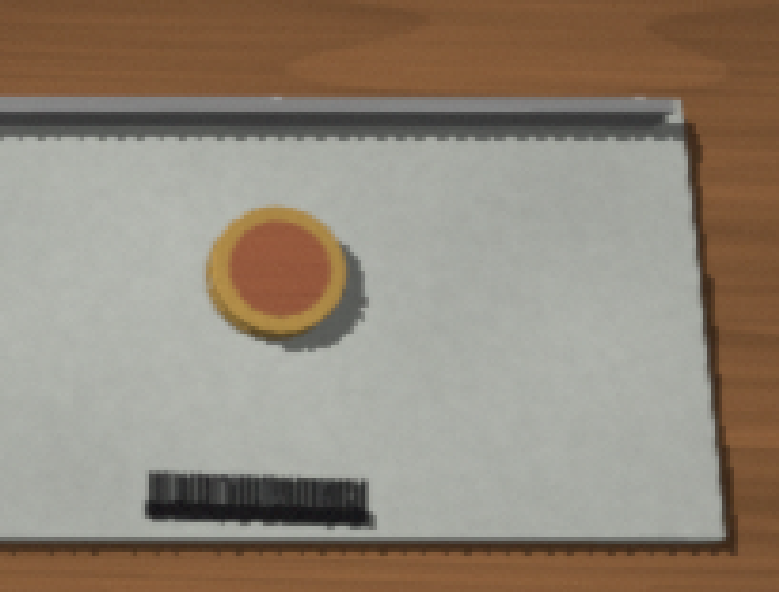

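Run:
```python
from h import *
def edge(g,cols,r0,r1,sign):
    out=[]
    for c in cols:
        p=g[r0:r1,c].astype(float); d=np.diff(p)*sign; k=np.argmax(d)
        w=d[max(0,k-1):k+2].clip(0); o=(w*np.arange(max(0,k-1),max(0,k-1)+len(w))).sum()/w.sum()
        out.append((c,r0+o+0.5))
    return np.array(out)
def rfit(P):
    k=np.ones(len(P),bool)
    for _ in range(6):
        f=np.polyfit(P[k,1],P[k,0],1); r=P[:,0]-np.polyval(f,P[:,1]); k=abs(r)<max(1.5,2*np.median(abs(r)))
    return f,k.sum(),r[k].std()
c=vision.capture("top"); im=c["image"]; g=cv2.cvtColor(im,cv2.COLOR_RGB2GRAY)
e=edge(g,list(range(265,475)),124,134,-1); print("rail edge px",e[::50].tolist())
print("rail face x=f(y) @48",rfit(ray(c,e,48)))
e=edge(g,list(range(130,200))+list(range(300,335))+list(range(410,490)),238,252,-1); print(e[::50].tolist())
print("front edge @22",rfit(ray(c,e,22)))
h=cv2.cvtColor(im,cv2.COLOR_RGB2HSV)
v=np.zeros(g.shape,bool); v[145:200,350:405]=1
m=v&(h[...,0]>4)&(h[...,0]<30)&(h[...,1]>95)
ct=biggest(m);print("compact px",ct.min(0),ct.max(0))
hull=cv2.convexHull(ct.astype(np.int32))[:,0]
for z in(22,33,44): print(z,circ(ray(c,hull,z)))
m2=m&(h[...,2]>135); ct=biggest(m2); print("bright",circ(ray(c,cv2.convexHull(ct.astype(np.int32))[:,0],44)))
v[:]=0; v[140:205,340:415]=1
m3=v&(h[...,0]<14)&(h[...,1]>120);ct=biggest(m3);print("inner red",circ(ray(c,ct,44)))
# pocket corners
gT=np.ascontiguousarray(g.T)
for nm,a,b,s in(("right",246,260,1),("left",206,219,-1)):
    e=edge(gT,range(135,165),a,b,s)[:,::-1]; print(nm,np.round(ray(c,e,56)[[0,10,20,29]],1).tolist())
c=vision.capture("scene"); im=c["image"];h=cv2.cvtColor(im,cv2.COLOR_RGB2HSV);v=np.zeros(h.shape[:2],bool);v[175:220,165:215]=1
m=v&(h[...,0]>4)&(h[...,0]<32)&(h[...,1]>95);ct=biggest(m)
for z in(22,33,44): print("scene",z,circ(ray(c,cv2.convexHull(ct.astype(np.int32))[:,0],z)))
m3=v&(h[...,0]<14)&(h[...,1]>120);ct=biggest(m3);print("scene red",circ(ray(c,ct,44)))
```

```text
rail edge px [[265.0, 129.5], [315.0, 129.52666666666667], [365.0, 129.58695652173913], [415.0, 129.66438356164383], [465.0, 129.53076923076924]]
rail face x=f(y) @48 (array([-2.70756892e-02,  6.65791017e+02]), np.int64(210), np.float64(0.10656642064292376))
[[130.0, 244.76363636363635], [180.0, 244.79090909090908], [330.0, 244.88834951456312], [455.0, 245.24576271186442]]
front edge @22 (array([-2.46274981e-02,  4.06690051e+02]), np.int64(185), np.float64(0.22241598098117735))
compact px [359 156] [395 190]
22 (array([ 575.88920549, -169.17109015]), np.float64(41.49002944595994))
33 (array([ 572.73610298, -166.2789218 ]), np.float64(40.98403199348544))
44 (array([ 569.58300047, -163.38675346]), np.float64(40.47803454101287))
bright (array([ 571.17975016, -163.42187628]), np.float64(39.57253475674848))
inner red (array([ 572.06659058, -165.70365049]), np.float64(28.258198277500522))
right [[646.6, 117.5, 56.0], [623.2, 116.7, 56.0], [600.0, 116.0, 56.0], [579.3, 114.9, 56.0]]
left [[644.1, 208.6, 56.0], [620.7, 207.6, 56.0], [597.6, 206.7, 56.0], [576.9, 206.0, 56.0]]
scene 22 (array([ 563.4537726 , -171.74665008]), np.float64(45.40458073534137))
scene 33 (array([ 569.50533728, -164.87667207]), np.float64(44.814860976296025))
scene 44 (array([ 575.55690196, -158.00669406]), np.float64(44.225141217257814))
scene red (array([ 570.04542745, -164.64169014]), np.float64(27.767987728359007))
```

```bash
cat >> h.py <<'E'
from scipy.spatial.transform import Rotation as Ro
A=0.0256
EX=np.array([np.cos(A),np.sin(A),0]);EY=np.array([-np.sin(A),np.cos(A),0])
def st(s=None):
    s=s or ctrl.sense(); R=Ro.from_quat(np.roll(s["ee_rot"],-1)).as_matrix(); p=np.array(s["eef_pos"]); f=np.array(s["force"])
    z=R[:,2]; print("t %.2f u %.1f v %.1f z %.1f | F u %.2f v %.2f z %.2f | zdir yaw rel ledge %.2f deg, xdown %s grip %.2f"%(s["time_s"],p@EY,p@EX,p[2],f@EY,f@EX,f[2],np.degrees(np.arctan2(z[1],z[0])-A),np.round(R[:,0],4),s["grip_width"])); return s,R,p
E
python3 -c "
from h import *
s,R,p=st(); print(R.round(3))
T=np.column_stack([[0,0,-1],EY,EX]); print('turn rotvec tool',Ro.from_matrix(R.T@T).as_rotvec())
P=np.array([571.5,-165,0]); print('compact u,v',P@EY,P@EX)
Q=np.array([646.6,117.5,0]); print('mouth u',Q@EY, 'rail v',np.array([665.7,0,0])@EX)
"
```

```text
t 0.40 u 490.9 v 186.1 z 239.2 | F u -0.47 v 0.41 z -0.38 | zdir yaw rel ledge -20.76 deg, xdown [-1.e-04 -1.e-04 -1.e+00] grip 1.00
[[-0.     0.33   0.944]
 [-0.     0.944 -0.33 ]
 [-1.    -0.    -0.   ]]
turn rotvec tool [-3.62362238e-01 -9.47028475e-05  1.39527560e-04]
compact u,v -179.57473777526494 567.0892024654895
mouth u 100.91034766809831 rail v 665.4818753369053
```

```bash
python3 -m jog '[[[0,0,0,-0.1812,0,0],[0,0,0,-0.1812,0,0],[0,-0.045,0.021,0,0,0],[0,-0.045,0.021,0,0,0],[0,-0.045,0.021,0,0,0],[0,-0.045,0.021,0,0,0],[0,-0.045,0.021,0,0,0],[0,-0.045,0.021,0,0,0],[0,-0.045,0.021,0,0,0],[0,-0.045,0.021,0,0,0]]]' 255 60; python3 -c "
from h import *
st()"
```

```text
time_s: 1.65
eef_pos: [351.2, 138.4, 239.5]
ee_rot: [0.707, -0.009, 0.707, 0.009]
force: [-0.5, 0.7, 0.4]
grip_width: -0.005
t 1.65 u 129.4 v 354.6 z 239.5 | F u 0.67 v -0.49 z 0.38 | zdir yaw rel ledge 0.00 deg, xdown [ 8.e-04  1.e-04 -1.e+00] grip -0.00
```

```bash
python3 -m jog '[[[0,-0.044,0.0207,0,0,0],[0,-0.044,0.0207,0,0,0],[0,-0.044,0.0207,0,0,0],[0,-0.044,0.0207,0,0,0],[0,-0.044,0.0207,0,0,0],[0,-0.044,0.0207,0,0,0],[0,-0.044,0.0207,0,0,0],[0,0,0,0,0,0]]]'; python3 -c "
from h import *
st(); c=vision.capture('wrist'); cv2.imwrite('pics/w1.png',c['image'][:,:,::-1]); c=vision.capture('top'); cv2.imwrite('pics/t1.png',c['image'][:,:,::-1])"
```

```text
time_s: 2.65
eef_pos: [503.9, -166.6, 238.5]
ee_rot: [0.707, -0.008, 0.707, 0.008]
force: [0.4, 1.1, -0.3]
grip_width: 0.001
t 2.65 u -179.5 v 499.5 z 238.5 | F u 1.10 v 0.45 z -0.31 | zdir yaw rel ledge -0.16 deg, xdown [-6.e-04  1.e-04 -1.e+00] grip 0.00
```

View pics/w1.png

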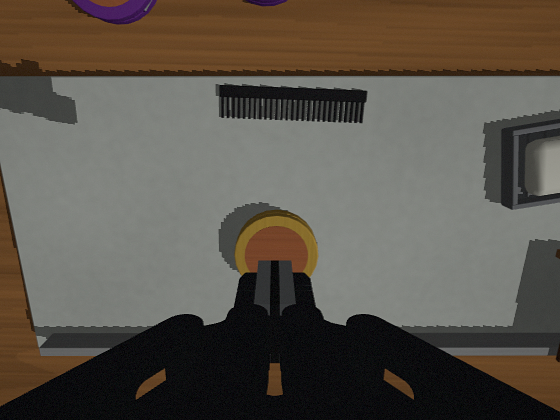

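The wrist view shows the disc (column ~277) centred in front of the shut fingers (~276), with the comb and dish clear. Next I lower the tool.

```bash
python3 -m jog '[[[0.04,0,0,0,0,0],[0.04,0,0,0,0,0],[0.04,0,0,0,0,0],[0.035,0,0,0,0,0],[0.025,0,0,0,0,0],[0.015,0,0,0,0,0],[0.007,0,0,0,0,0],[0,0,0,0,0,0]]]'; python3 -c "
from h import *
st(); c=vision.capture('wrist'); cv2.imwrite('pics/w2.png',c['image'][:,:,::-1]); c=vision.capture('scene'); cv2.imwrite('pics/s2.png',cv2.resize(c['image'][120:300,100:340,::-1],None,fx=3.3,fy=3.3))"
```

```text
time_s: 3.75
eef_pos: [503.6, -164.1, 37.7]
ee_rot: [0.707, -0.009, 0.707, 0.009]
force: [0.2, -0.4, -0.3]
grip_width: 0.001
t 3.75 u -177.0 v 499.2 z 37.7 | F u -0.42 v 0.15 z -0.34 | zdir yaw rel ledge 0.02 deg, xdown [ 4.e-04 -2.e-04 -1.e+00] grip 0.00
```

View pics/w2.png

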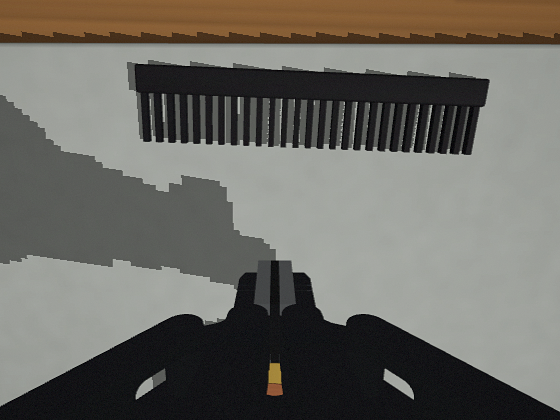

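View pics/s2.png

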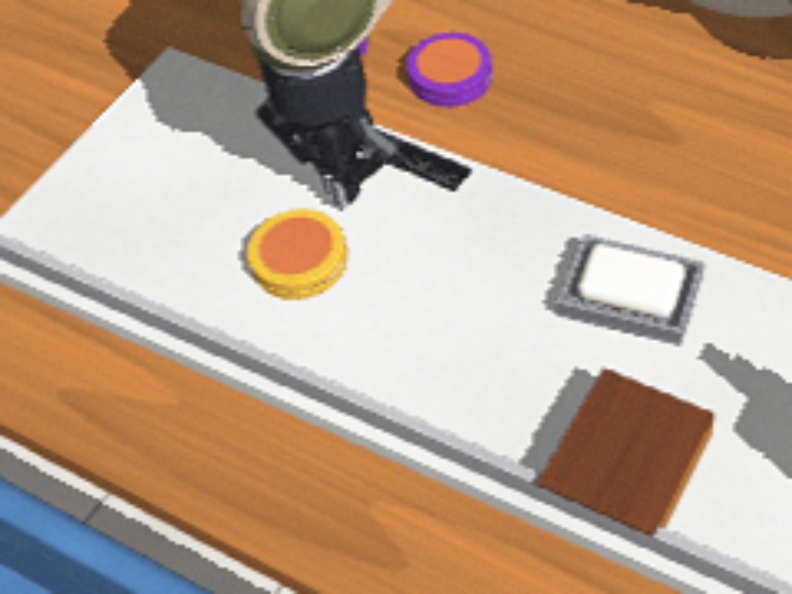

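```bash
python3 -m jog '[[[0.001,-0.0025,0.003,0,0,0],[0.001,0,0.004,0,0,0],[0,0,0.004,0,0,0],[0,0,0.004,0,0,0],[0,0,0.004,0,0,0],[0,0,0.004,0,0,0],[0,0,0.004,0,0,0],[0,0,0.004,0,0,0],[0,0,0,0,0,0]]]'; python3 -c "
from h import *
st(); c=vision.capture('top'); cv2.imwrite('pics/t3.png',cv2.resize(c['image'][100:260,260:480,::-1],None,fx=3.5,fy=3.5))"
```

```text
time_s: 4.97
eef_pos: [534.8, -166.0, 35.3]
ee_rot: [0.707, -0.009, 0.707, 0.009]
force: [-0.1, -0.2, -0.1]
grip_width: -0.002
t 4.97 u -179.6 v 530.3 z 35.3 | F u -0.23 v -0.10 z -0.11 | zdir yaw rel ledge 0.01 deg, xdown [ 3.e-04 -1.e-04 -1.e+00] grip -0.00
```

View pics/t3.png

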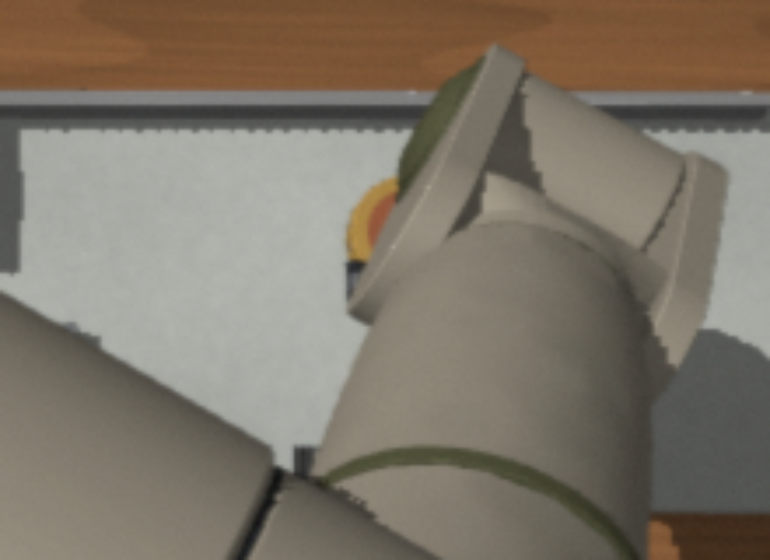

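The top view is mostly blocked by the arm. The visible edge of the disc (359,151) moved back by about 5 px, so it is being pushed. The scene camera will be more use.

```bash
python3 -m jog '[[[0,0,0.004,0,0,0],[0,0,0.004,0,0,0],[0,0,0.004,0,0,0],[0,0,0.004,0,0,0],[0,0,0.004,0,0,0],[0,0,0.004,0,0,0],[0,0,0.004,0,0,0],[0,0,0.003,0,0,0],[0,0,0.002,0,0,0],[0,0,0,0,0,0]]]'
cat >> h.py <<'E'
def disc(name):
    c=vision.capture("scene"); im=c["image"]; cv2.imwrite("pics/%s.png"%name,cv2.resize(im[120:300,100:340,::-1],None,fx=3.3,fy=3.3))
    h=cv2.cvtColor(im,cv2.COLOR_RGB2HSV); v=np.zeros(h.shape[:2],bool); v[150:300,120:330]=1
    m3=v&(h[...,0]>=5)&(h[...,0]<14)&(h[...,1]>120)&(h[...,2]>170); m3[:,:]&=cv2.morphologyEx(m3.astype(np.uint8),cv2.MORPH_OPEN,np.ones((3,3))).astype(bool)
    ct=cv2.convexHull(biggest(m3).astype(np.int32))[:,0]
    q,r=circ(ray(c,ct,44)); q=np.r_[q,0]; print("red u %.1f v %.1f r %.1f px %s"%(q@EY,q@EX,r,ct.mean(0).round()))
E
python3 -c "
from h import *
st(); disc('s4')"
```

```text
time_s: 6.28
eef_pos: [567.6, -165.1, 35.3]
ee_rot: [0.707, -0.009, 0.707, 0.009]
force: [-0.0, 0.4, -0.5]
grip_width: 0.002
t 6.28 u -179.6 v 563.2 z 35.3 | F u 0.42 v 0.00 z -0.48 | zdir yaw rel ledge 0.00 deg, xdown [ 3.e-04 -1.e-04 -1.e+00] grip 0.00
red u -179.0 v 611.6 r 28.8 px [180. 206.]
```

View pics/s4.png

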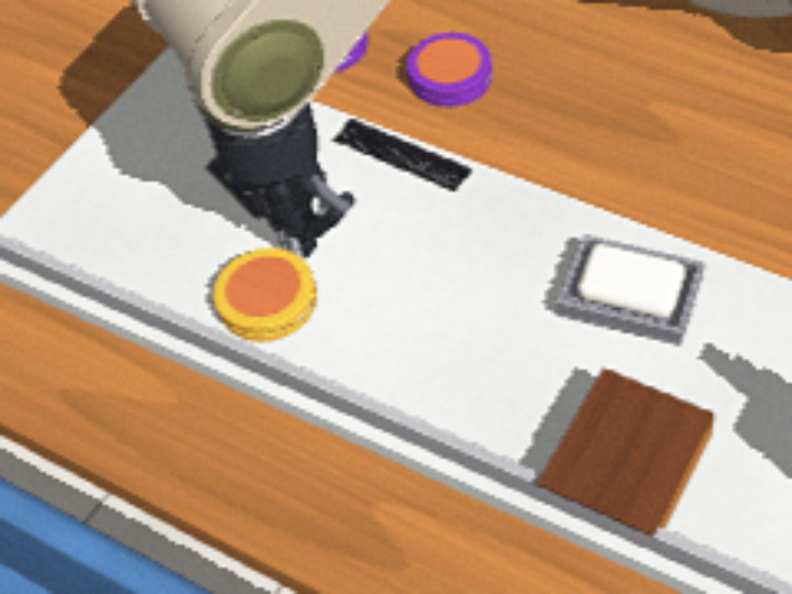

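The disc sits at (180,206), u −179, v ≈ 612, and has moved straight. About 11 mm remain to the rail.

```bash
python3 -m jog '[[[0,0,0.0015,0,0,0],[0,0,0.0015,0,0,0],[0,0,0.0015,0,0,0],[0,0,0.0015,0,0,0],[0,0,0.0015,0,0,0],[0,0,0.001,0,0,0],[0,0,0.001,0,0,0],[0,0,0,0,0,0]]]'; python3 -c "
from h import *
st();disc('s5')"
python3 -m jog '[[[0,0,0.001,0,0,0],[0,0,0.0005,0,0,0],[0,0,0,0,0,0]]]';python3 -c "
from h import *
st()"
```

```text
time_s: 7.32
eef_pos: [577.1, -164.9, 35.3]
ee_rot: [0.707, -0.009, 0.707, 0.009]
force: [0.1, -0.5, 0.6]
grip_width: 0.002
t 7.33 u -179.6 v 572.6 z 35.3 | F u -0.51 v 0.07 z 0.59 | zdir yaw rel ledge 0.00 deg, xdown [ 2.e-04  0.e+00 -1.e+00] grip 0.00
red u -179.3 v 620.9 r 28.8 px [177. 210.]
time_s: 7.75
eef_pos: [578.5, -164.8, 35.3]
ee_rot: [0.707, -0.009, 0.707, 0.009]
force: [-0.4, -0.7, 0.4]
grip_width: -0.0
t 7.75 u -179.6 v 574.1 z 35.3 | F u -0.69 v -0.41 z 0.37 | zdir yaw rel ledge 0.00 deg, xdown [ 1.e-04 -0.e+00 -1.e+00] grip -0.00
```

```bash
python3 -m jog '[[[0,0,0.001,0,0,0],[0,0,0,0,0,0]]]';python3 -m jog '[[[0,0,0.0007,0,0,0],[0,0,0,0,0,0]]]';python3 -c "
from h import *
st();disc('s6')"
```

```text
time_s: 8.0
eef_pos: [579.6, -164.8, 35.3]
ee_rot: [0.707, -0.009, 0.707, 0.009]
force: [0.3, 0.4, -0.1]
grip_width: 0.002
time_s: 8.25
eef_pos: [580.0, -164.8, 35.3]
ee_rot: [0.707, -0.009, 0.707, 0.009]
force: [-2.6, 0.2, 0.9]
grip_width: -0.002
t 8.25 u -179.6 v 575.6 z 35.3 | F u 0.29 v -2.55 z 0.85 | zdir yaw rel ledge 0.00 deg, xdown [-5.e-04  1.e-04 -1.e+00] grip -0.00
red u -179.3 v 623.7 r 28.7 px [176. 209.]
```

```bash
python3 -m jog '[[[0,0,0.0005,0,0,0],[0,0,0,0,0,0]]]'
```

```text
time_s: 8.55
eef_pos: [580.1, -164.7, 35.2]
ee_rot: [0.706, -0.009, 0.708, 0.009]
force: [-4.3, -0.0, 1.5]
grip_width: -0.001
```

```bash
python3 -m jog '[[[0,0,-0.001,0,0,0],[0,0,-0.002,0,0,0],[0,0,-0.01,0,0,0],[0,0,-0.025,0,0,0],[0,-0.025,0,0,0,0],[0,-0.025,0,0,0,0],[0,-0.025,0,0,0,0],[0,0,0.025,0,0,0],[0,0,0.025,0,0,0],[0,0,0.025,0,0,0],[0,0,0.005,0,0,0],[0,0,0,0,0,0]]]'; python3 -c "
from h import *
s,R,p=st();print(np.round(s['joints'],3));disc('s7')"
```

```text
time_s: 10.05
eef_pos: [624.0, -239.0, 34.9]
ee_rot: [0.707, -0.009, 0.707, 0.009]
force: [-0.4, 0.5, 0.7]
grip_width: 0.0
t 10.05 u -254.9 v 617.7 z 34.9 | F u 0.47 v -0.35 z 0.70 | zdir yaw rel ledge -0.01 deg, xdown [-7.e-04  3.e-04 -1.e+00] grip 0.00
[-0.541  0.826  1.22  -0.     1.096 -2.137]
red u -179.3 v 623.7 r 28.7 px [176. 209.]
```

View pics/s7.png

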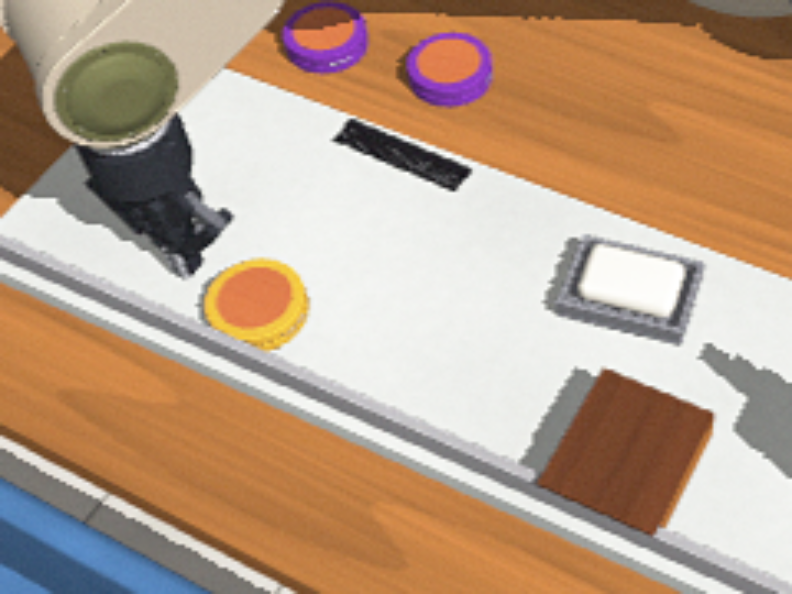

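Joint 6 can't turn the +z face that way, so I'll turn the tool the other way by 98° and push with the −z face.

```bash
python3 -m jog '[[[0,0,0,0.171,0,0],[0,0,0,0.171,0,0],[0,0,0,0.171,0,0],[0,0,0,0.171,0,0],[0,0,0,0.171,0,0],[0,0,0,0.171,0,0],[0,0,0,0.171,0,0],[0,0,0,0.171,0,0],[0,0,0,0.171,0,0],[0,0,0,0.171,0,0],[0,0,0,0,0,0]]]'; python3 -c "
from h import *
s,R,p=st();print(np.round(s['joints'],3));disc('s8');c=vision.capture('wrist'); cv2.imwrite('pics/w8.png',c['image'][:,:,::-1])"
```

```text
time_s: 11.48
eef_pos: [623.9, -239.0, 35.4]
ee_rot: [-0.471, -0.527, -0.471, 0.527]
force: [0.0, -0.0, 0.1]
grip_width: -0.003
t 11.47 u -254.9 v 617.6 z 35.4 | F u -0.01 v 0.02 z 0.08 | zdir yaw rel ledge -97.91 deg, xdown [-3.e-04  1.e-04 -1.e+00] grip -0.00
[-0.541  0.825  1.221 -0.     1.096 -0.428]
red u -179.1 v 623.7 r 28.6 px [176. 209.]
```

View pics/w8.png

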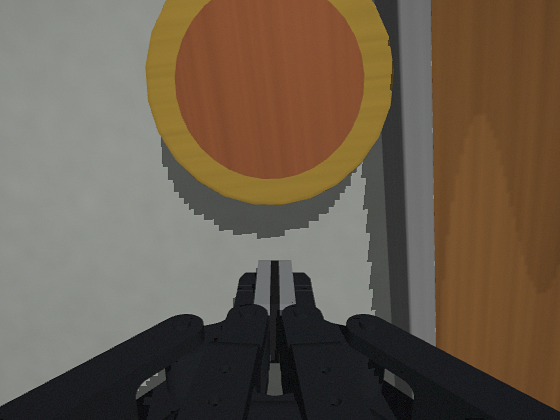

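View pics/s8.png

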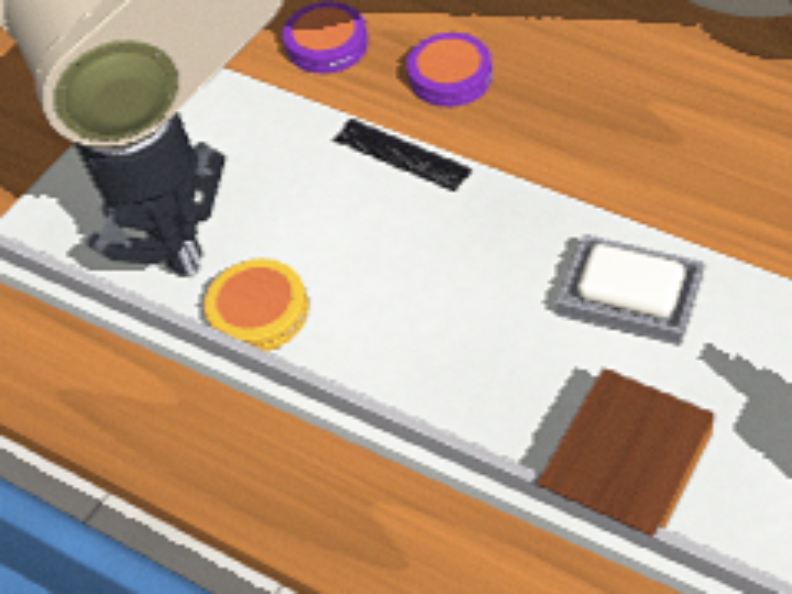

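The wrist view shows the disc (centre ~(270,80)) touching the rail line on the right, with the fingers behind it at column 275. Next I approach gently.

```bash
python3 -m jog '[[[0,-0.0007,-0.005,0,0,0],[0,-0.0007,-0.005,0,0,0],[0,-0.0007,-0.005,0,0,0],[0,-0.0005,-0.003,0,0,0],[0,-0.0003,-0.002,0,0,0],[0,-0.0003,-0.002,0,0,0],[0,-0.0003,-0.002,0,0,0],[0,-0.0003,-0.002,0,0,0],[0,-0.0003,-0.002,0,0,0],[0,-0.0003,-0.002,0,0,0]]]'; python3 -c "
from h import *
s,R,p=st();disc('s9');c=vision.capture('wrist'); cv2.imwrite('pics/w9.png',c['image'][:,:,::-1])"
```

```text
time_s: 12.82
eef_pos: [623.6, -208.3, 35.3]
ee_rot: [-0.471, -0.528, -0.471, 0.528]
force: [-0.4, 0.0, 0.3]
grip_width: -0.001
t 12.82 u -224.2 v 618.0 z 35.3 | F u 0.02 v -0.41 z 0.34 | zdir yaw rel ledge -97.98 deg, xdown [-0.e+00 -1.e-04 -1.e+00] grip -0.00
red u -174.4 v 623.7 r 28.9 px [178. 211.]
```

View pics/w9.png

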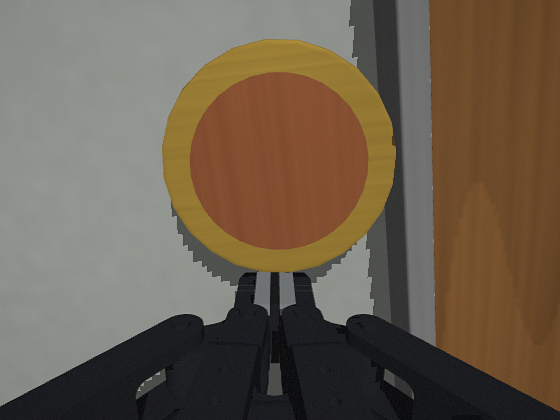

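```bash
python3 -m jog '[[[0,-0.0007,-0.005,0,0,0],[0,-0.0007,-0.005,0,0,0],[0,-0.0007,-0.005,0,0,0],[0,-0.0007,-0.005,0,0,0],[0,-0.0007,-0.005,0,0,0],[0,-0.0007,-0.005,0,0,0],[0,-0.0007,-0.005,0,0,0],[0,-0.0007,-0.005,0,0,0],[0,-0.0007,-0.005,0,0,0],[0,-0.0007,-0.005,0,0,0]]]'; python3 -c "
from h import *
s,R,p=st();disc('s10');c=vision.capture('wrist'); cv2.imwrite('pics/w10.png',c['image'][:,:,::-1])"
```

```text
time_s: 14.18
eef_pos: [622.3, -157.6, 35.3]
ee_rot: [-0.471, -0.528, -0.471, 0.528]
force: [0.2, -0.5, -0.2]
grip_width: 0.001
t 14.18 u -173.5 v 618.0 z 35.3 | F u -0.49 v 0.22 z -0.19 | zdir yaw rel ledge -97.98 deg, xdown [-0. -0. -1.] grip 0.00
red u -123.9 v 624.1 r 28.7 px [195. 217.]
```

View pics/w10.png

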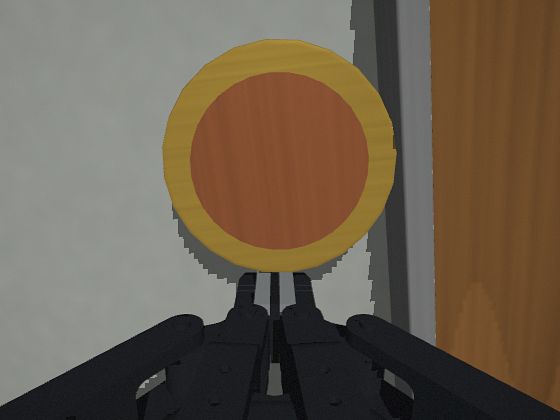

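The view is unchanged relative to the tool, so the disc stays on the rail. I carry on.

```bash
python3 -m jog '[[[0,-0.0007,-0.005,0,0,0],[0,-0.0007,-0.005,0,0,0],[0,-0.0007,-0.005,0,0,0],[0,-0.0007,-0.005,0,0,0],[0,-0.0007,-0.005,0,0,0],[0,-0.0007,-0.005,0,0,0],[0,-0.0007,-0.005,0,0,0],[0,-0.0007,-0.005,0,0,0],[0,-0.0007,-0.005,0,0,0],[0,-0.0007,-0.005,0,0,0],[0,-0.0007,-0.005,0,0,0],[0,-0.0007,-0.005,0,0,0]]]'; python3 -c "
from h import *
s,R,p=st();disc('s11')"; python3 -m jog '[[[0,-0.0007,-0.005,0,0,0],[0,-0.0007,-0.005,0,0,0],[0,-0.0007,-0.005,0,0,0],[0,-0.0007,-0.005,0,0,0],[0,-0.0007,-0.005,0,0,0],[0,-0.0007,-0.005,0,0,0],[0,-0.0007,-0.005,0,0,0],[0,-0.0007,-0.005,0,0,0],[0,-0.0007,-0.005,0,0,0],[0,-0.0007,-0.005,0,0,0],[0,-0.0007,-0.005,0,0,0],[0,-0.0007,-0.005,0,0,0]]]'; python3 -c "
from h import *
s,R,p=st();disc('s12');c=vision.capture('wrist'); cv2.imwrite('pics/w12.png',c['image'][:,:,::-1])"
```

```text
time_s: 15.78
eef_pos: [620.7, -97.0, 35.3]
ee_rot: [-0.471, -0.528, -0.471, 0.528]
force: [0.1, -0.5, 0.1]
grip_width: -0.002
t 15.78 u -112.9 v 618.0 z 35.3 | F u -0.55 v 0.06 z 0.05 | zdir yaw rel ledge -97.98 deg, xdown [-0.  0. -1.] grip -0.00
red u -63.4 v 624.2 r 28.9 px [214. 227.]
time_s: 17.32
eef_pos: [619.2, -36.4, 35.3]
ee_rot: [0.471, 0.528, 0.471, -0.528]
force: [0.0, -1.3, -1.1]
grip_width: -0.001
t 17.32 u -52.3 v 618.1 z 35.3 | F u -1.28 v 0.01 z -1.14 | zdir yaw rel ledge -97.97 deg, xdown [ 1.e-04 -0.e+00 -1.e+00] grip -0.00
red u -2.7 v 624.3 r 28.8 px [235. 234.]
```

View pics/w12.png

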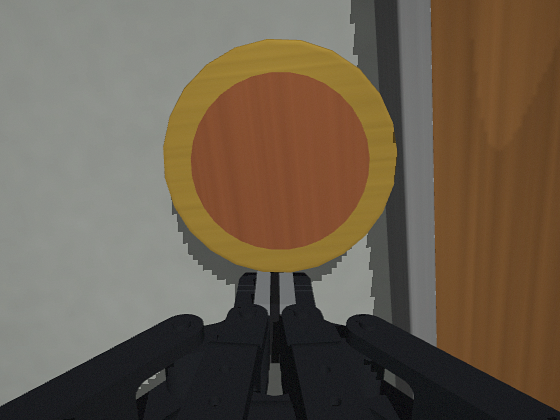

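View pics/s12.png

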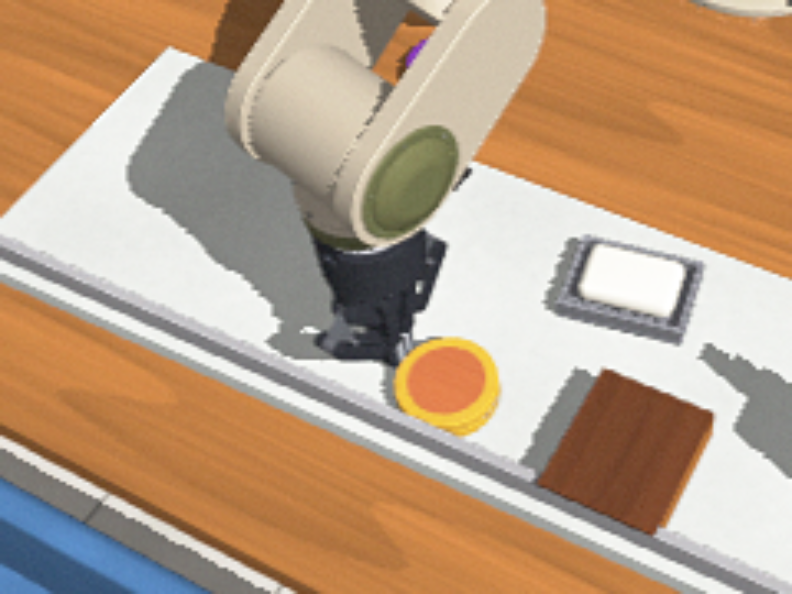

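The disc is tracking along the rail at (235,234) and the pocket is ahead.

```bash
python3 -m jog '[[[0,-0.0007,-0.005,0,0,0],[0,-0.0007,-0.005,0,0,0],[0,-0.0007,-0.005,0,0,0],[0,-0.0007,-0.005,0,0,0],[0,-0.0007,-0.005,0,0,0],[0,-0.0007,-0.005,0,0,0],[0,-0.0007,-0.005,0,0,0],[0,-0.0007,-0.005,0,0,0],[0,-0.0007,-0.005,0,0,0],[0,-0.0007,-0.005,0,0,0],[0,-0.0005,-0.004,0,0,0],[0,-0.0004,-0.003,0,0,0]]]'; python3 -c "
from h import *
s,R,p=st();disc('s13');c=vision.capture('wrist'); cv2.imwrite('pics/w13.png',c['image'][:,:,::-1])"
```

```text
time_s: 18.92
eef_pos: [617.8, 21.0, 35.3]
ee_rot: [-0.471, -0.528, -0.471, 0.528]
force: [0.3, -1.2, 0.0]
grip_width: -0.002
t 18.93 u 5.2 v 618.1 z 35.3 | F u -1.19 v 0.29 z 0.01 | zdir yaw rel ledge -97.97 deg, xdown [-0.e+00 -1.e-04 -1.e+00] grip -0.00
red u 55.1 v 624.4 r 28.8 px [254. 243.]
```

View pics/w13.png

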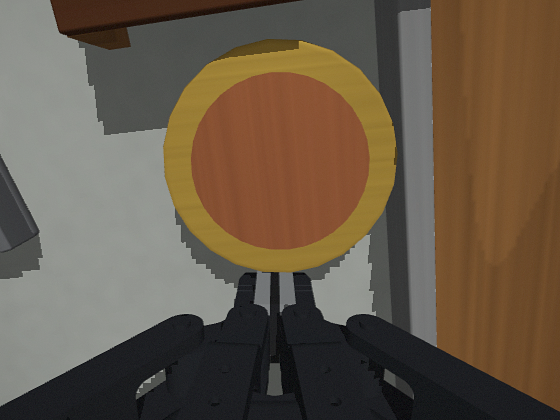

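```bash
python3 -m jog '[[[0,-0.0004,-0.0025,0,0,0],[0,-0.0003,-0.0025,0,0,0],[0,-0.0004,-0.0025,0,0,0],[0,-0.0003,-0.0025,0,0,0],[0,-0.0004,-0.0025,0,0,0],[0,-0.0003,-0.0025,0,0,0],[0,-0.0003,-0.002,0,0,0]]]'
for i in 1; do python3 -m jog '[[[0,-0.0001,-0.001,0,0,0],[0,-0.0002,-0.001,0,0,0],[0,-0.0001,-0.001,0,0,0]]]'; done
python3 -m jog '[[[0,-0.0001,-0.001,0,0,0],[0,-0.0002,-0.001,0,0,0],[0,-0.0001,-0.001,0,0,0]]]'; python3 -c "
from h import *
st()"
```

```text
time_s: 19.9
eef_pos: [617.3, 38.1, 35.3]
ee_rot: [-0.471, -0.528, -0.471, 0.528]
force: [0.5, -0.4, -0.1]
grip_width: -0.003
time_s: 20.27
eef_pos: [617.3, 41.0, 35.3]
ee_rot: [-0.471, -0.528, -0.471, 0.528]
force: [-0.2, -0.9, 0.7]
grip_width: 0.004
time_s: 20.65
eef_pos: [617.2, 44.0, 35.3]
ee_rot: [0.471, 0.528, 0.471, -0.528]
force: [-0.3, -0.6, -0.9]
grip_width: 0.001
t 20.65 u 28.2 v 618.2 z 35.3 | F u -0.62 v -0.28 z -0.90 | zdir yaw rel ledge -97.97 deg, xdown [ 0. -0. -1.] grip 0.00
```

```bash
python3 -m jog '[[[0,-0.0001,-0.001,0,0,0],[0,-0.0002,-0.001,0,0,0],[0,-0.0001,-0.001,0,0,0]]]' | grep -E "pos|force"
python3 -m jog '[[[0,-0.0001,-0.001,0,0,0],[0,-0.0002,-0.001,0,0,0],[0,-0.0001,-0.001,0,0,0]]]'| grep -E "pos|force"; python3 -c "
from h import *
st(); disc('s14')"
```

```text
eef_pos: [617.2, 47.1, 35.3]
force: [-0.9, -0.3, -0.6]
eef_pos: [617.1, 50.1, 35.3]
force: [0.1, -0.9, -0.8]
t 21.40 u 34.3 v 618.2 z 35.3 | F u -0.95 v 0.03 z -0.79 | zdir yaw rel ledge -97.97 deg, xdown [-0. -0. -1.] grip 0.00
red u 80.5 v 624.4 r 26.4 px [263. 246.]
```

```bash
python3 -m jog '[[[0,-0.0001,-0.001,0,0,0],[0,-0.0002,-0.001,0,0,0],[0,-0.0001,-0.001,0,0,0]]]' | grep -E "pos|force"
python3 -m jog '[[[0,-0.0001,-0.001,0,0,0],[0,-0.0002,-0.001,0,0,0]]]'| grep -E "pos|force"
```

```text
eef_pos: [617.1, 53.1, 35.3]
force: [0.3, -0.5, -0.7]
eef_pos: [617.0, 55.1, 35.3]
force: [0.3, -0.4, 0.7]
```

```bash
python3 -m jog '[[[0,-0.0001,-0.001,0,0,0],[0,-0.0002,-0.001,0,0,0]]]'| grep -E "pos|force"
```

```text
eef_pos: [617.0, 57.1, 35.3]
force: [-0.3, 0.5, 0.2]
```

```bash
python3 -m jog '[[[0,-0.0001,-0.001,0,0,0],[0,-0.0002,-0.001,0,0,0],[0,-0.0001,-0.001,0,0,0]]]' | grep -E "pos|force"
```

```text
eef_pos: [616.9, 60.2, 35.3]
force: [-0.0, -0.2, -0.1]
```

```bash
python3 -m jog '[[[0,-0.0001,-0.001,0,0,0],[0,-0.0002,-0.001,0,0,0],[0,-0.0001,-0.001,0,0,0]]]' | grep -E "pos|force"; python3 -c "
from h import *
st(); disc('s15')
c=vision.capture('wrist'); cv2.imwrite('pics/w15.png',c['image'][:,:,::-1])"
```

```text
eef_pos: [616.8, 62.8, 35.3]
force: [-1.3, -4.5, 0.5]
t 23.07 u 47.0 v 618.2 z 35.3 | F u -4.50 v -1.40 z 0.52 | zdir yaw rel ledge -97.98 deg, xdown [-1.e-04 -6.e-04 -1.e+00] grip 0.00
red u 90.1 v 624.5 r 23.3 px [264. 248.]
```

View pics/w15.png

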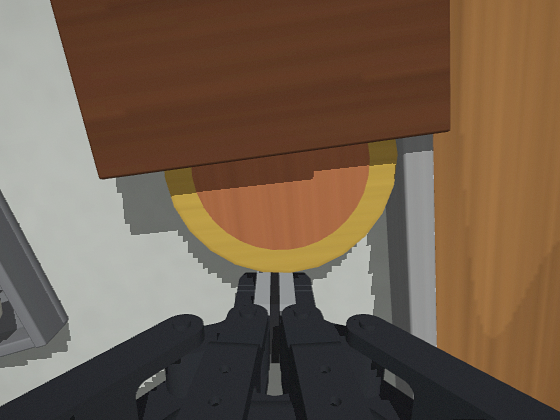

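Bumper contact found: the force rose to 4.5 N. The disc is half under the roof and still on the rail. I add pressure in small steps.

```bash
python3 -m jog '[[[0,-0.0001,-0.001,0,0,0],[0,0,0,0,0,0]]]' | grep -E "pos|force"
```

```text
eef_pos: [616.8, 63.8, 35.3]
force: [-0.6, -5.6, 0.6]
```

```bash
python3 -m jog '[[[0,-0.0001,-0.001,0,0,0],[0,0,0,0,0,0]]]' | grep -E "pos|force"
```

```text
eef_pos: [616.8, 64.5, 35.3]
force: [-1.0, -6.4, 1.0]
```

```bash
python3 -m jog '[[[0,-0.0001,-0.0008,0,0,0],[0,0,0,0,0,0],[0,0,0,0,0,0],[0,0,0,0,0,0],[0,0,0,0,0,0]]]' | grep -E "pos|force"
```

```text
eef_pos: [616.8, 65.1, 35.3]
force: [-1.4, -7.4, 0.4]
```

```bash
python3 -m jog '[[[0,0,0,0,0,0],[0,0,0,0,0,0],[0,0,0,0,0,0],[0,0,0,0,0,0],[0,0,0,0,0,0],[0,0,0,0,0,0]]]' | grep -E "time|pos|force"; python3 -m jog '[[[0,0,0,0,0,0],[0,0,0,0,0,0],[0,0,0,0,0,0],[0,0,0,0,0,0],[0,0,0,0,0,0],[0,0,0,0,0,0],[0,0,0,0,0,0]]]' | grep -E "time|pos|force"
```

```text
time_s: 25.05
eef_pos: [616.8, 65.1, 35.3]
force: [-2.0, -7.9, 0.4]
time_s: 25.92
eef_pos: [616.8, 65.1, 35.3]
force: [-1.2, -7.8, 0.5]
```

I held 7.5–8 N for about 2.1 s. Now I ease off slowly.

```bash
python3 -m jog '[[[0,0.0001,0.0005,0,0,0],[0,0.0001,0.0005,0,0,0],[0,0.0001,0.0005,0,0,0],[0,0,0.0005,0,0,0],[0,0.0001,0.0005,0,0,0],[0,0.0001,0.0005,0,0,0],[0,0,0.0005,0,0,0],[0,0.0001,0.0005,0,0,0],[0,0.0001,0.0005,0,0,0],[0,0.0001,0.0005,0,0,0],[0,0,0.0005,0,0,0],[0,0.0001,0.0005,0,0,0]]]' | grep -E "pos|force"; python3 -m jog '[[[0,0.0001,0.0005,0,0,0],[0,0,0.0005,0,0,0],[0,0.0001,0.0005,0,0,0],[0,0.0001,0.0005,0,0,0],[0,0,0.0005,0,0,0],[0,0.0001,0.0005,0,0,0],[0,0.0001,0.0005,0,0,0],[0,0,0.0005,0,0,0]]]' | grep -E "pos|force"; python3 -c "
from h import *
st(); disc('s16')
c=vision.capture('wrist'); cv2.imwrite('pics/w16.png',c['image'][:,:,::-1])"
```

```text
eef_pos: [617.1, 60.0, 35.3]
force: [-0.2, -0.2, -0.6]
eef_pos: [617.1, 55.8, 35.3]
force: [-0.7, -0.2, -0.3]
t 28.43 u 40.0 v 618.3 z 35.3 | F u -0.14 v -0.71 z -0.28 | zdir yaw rel ledge -97.98 deg, xdown [-0.  0. -1.] grip 0.00
red u 87.8 v 624.8 r 23.6 px [263. 248.]
```

View pics/w16.png

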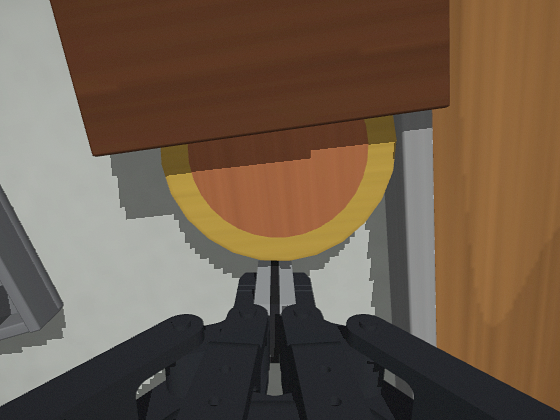

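A gap has opened. The disc's right edge shifted only as the 8° tool tilt explains, so it is still on the rail. I retreat and lift.

```bash
python3 -m jog '[[[0,0.0007,0.005,0,0,0],[0,0.0014,0.01,0,0,0],[0,0.0028,0.02,0,0,0],[-0.02,0.0028,0.02,0,0,0],[-0.04,0,0.03,0,0,0],[-0.05,0,0.04,0,0,0],[-0.05,0,0.04,0,0,0],[-0.02,-0.03,0.04,0,0,0],[0,-0.05,0.03,0,0,0],[0,-0.05,0.03,0,0,0],[0,-0.05,0,0,0,0],[0,0,0,0,0,0]]]'; python3 -c "
from h import *
st(); disc('s17')
c=vision.capture('top'); cv2.imwrite('pics/t17.png',cv2.resize(c['image'][100:260,100:310,::-1],None,fx=3.7,fy=3.7,interpolation=0))"
```

```text
time_s: 30.02
eef_pos: [413.5, -186.6, 213.1]
ee_rot: [-0.47, -0.528, -0.47, 0.528]
force: [1.1, -0.8, 1.2]
grip_width: 0.003
t 30.02 u -197.1 v 408.5 z 213.1 | F u -0.83 v 1.12 z 1.18 | zdir yaw rel ledge -98.15 deg, xdown [-6.e-04  2.e-04 -1.e+00] grip 0.00
red u 87.8 v 624.8 r 23.6 px [263. 248.]
```

View pics/t17.png

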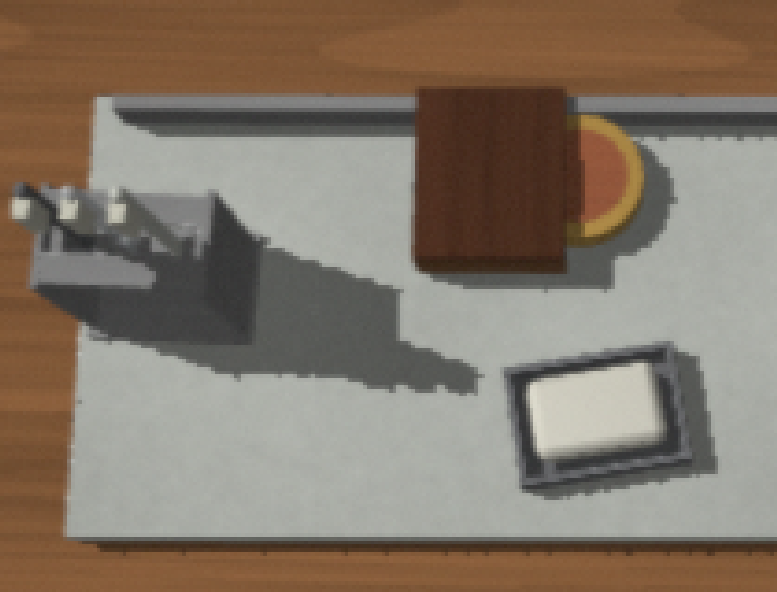

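View pics/s17.png

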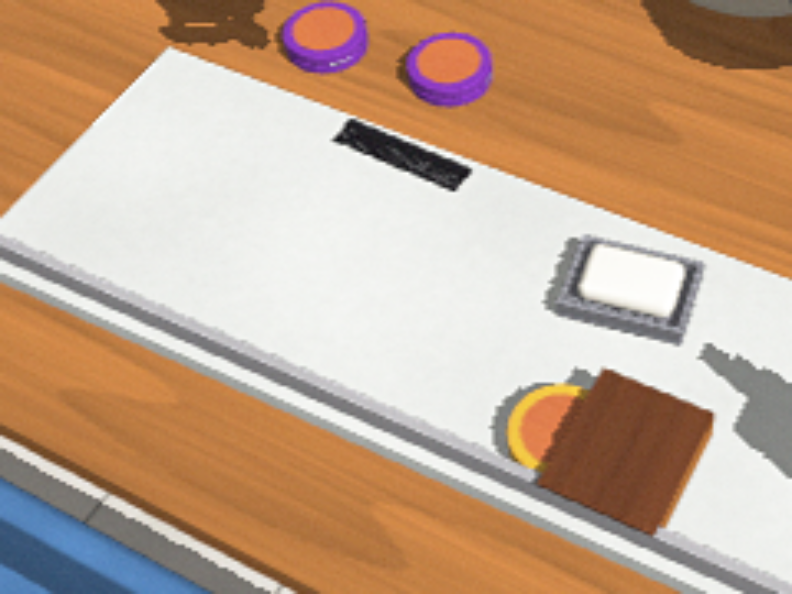

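The top view shows about half of the compact (crop (605,180)) under the roof and against the rail. Dish, comb and rack look unmoved. One numeric check of the rail contact follows.

Run:
```python
from h import *
from scipy.optimize import least_squares
c=vision.capture("top"); im=c["image"]; h=cv2.cvtColor(im,cv2.COLOR_RGB2HSV); a=cv2.imread("pics/top0.png")[:,:,::-1].astype(int)
v=np.zeros(h.shape[:2],bool); v[126:170,254:280]=1
m=v&(h[...,0]>4)&(h[...,0]<30)&(h[...,1]>95)&(h[...,2]>125); ct=biggest(m); ct=ct[ct[:,0]>258]
P=ray(c,ct,44); r=least_squares(lambda q:np.hypot(P[:,0]-q[0],P[:,1]-q[1])-39.6,[620,70],loss="soft_l1").x; r=np.r_[r,0]
print("centre u %.1f v %.1f (want v~625.5)"%(r@EY,r@EX))
d=abs(im.astype(int)-a).max(2)
for n,(x0,x1,y0,y1) in dict(dish=(235,290,190,235),comb=(340,405,225,245),rack=(100,170,145,195)).items(): print(n,"changed px",(d[y0:y1,x0:x1]>40).sum())
st()
```

```text
centre u 30.4 v 627.5 (want v~625.5)
dish changed px 0
comb changed px 61
rack changed px 0
t 30.18 u -197.4 v 411.6 z 213.2 | F u 0.29 v 0.40 z 0.08 | zdir yaw rel ledge -98.01 deg, xdown [ 9.e-04 -7.e-04 -1.e+00] grip 0.00
```

Run:
```python
from h import *
from scipy.optimize import least_squares
c=vision.capture("top"); im=c["image"]; h=cv2.cvtColor(im,cv2.COLOR_RGB2HSV)
cv2.imwrite("pics/t18.png",im[:,:,::-1])
v=np.zeros(h.shape[:2],bool); v[126:170,254:280]=1
m=v&(h[...,0]>4)&(h[...,0]<30)&(h[...,1]>95)&(h[...,2]>125); ct=biggest(m); ct=ct[ct[:,0]>258]
P=ray(c,ct,44); r=least_squares(lambda q:np.hypot(P[:,0]-q[0],P[:,1]-q[1])-39.6,[620,110],loss="soft_l1"); x=np.r_[r.x,0]
print("centre u %.1f v %.1f res %.2f n %d"%(x@EY,x@EX,np.abs(r.fun).mean(),len(P)))
s=vision.capture("scene")["image"].astype(int); a=cv2.imread("pics/scene0.png")[:,:,::-1].astype(int)
d=abs(s-a).max(2)
for n,(x0,x1,y0,y1) in dict(dish=(262,316,188,226),comb=(198,246,152,180),rack=(350,412,222,295)).items(): print(n,"changed px",(d[y0:y1,x0:x1]>40).sum())
```

```text
centre u 95.4 v 626.0 res 0.62 n 41
dish changed px 0
comb changed px 0
rack changed px 0
```

View pics/t18.png

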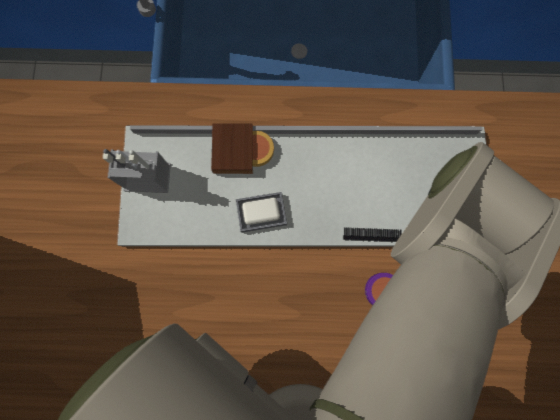

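The compact's centre is at v ≈ 626.0, against an expected 625.5 on the rail. None of the bystanders has changed, and the comb's difference in the top view is only the arm covering its edge at (400,235). The arm is clear, so I hand in.

```bash
python3 -c "
from rig import workorder
print(workorder.finish_job())"
```

```text
the job is handed in; nothing more can be done
None
```

The brass compact is in the pocket, lying against the rail, and the job was handed in at about 30 s.

- **Push to the rail:** I pushed the compact straight back with the shut fingers until it touched the rail, with about 4 N at contact.
- **Slide:** I then slid it along the rail into the pocket with a slight bias (8°) towards the rail. It looked in contact with the rail in every picture I took along the way.
- **Press on the bumper:** The force rose at about 36 mm inside the mouth. I pressed with about 7.5–8 N for about 2.1 s. That is roughly 5 mm of the 8 mm travel, judged from the force and the distance moved.
- **Release:** I eased off at about 4 mm/s, and the bumper pushed the compact back a few millimetres. I then backed away and lifted clear.

**Last checks:**
- **Rail contact:** The top view puts the compact's centre 39.5 mm from the rail line, where 40 mm means touching. That is inside the camera's 2 mm error.
- **Position in the pocket:** The compact is about half under the roof, with some 45 mm outside.
- **Soap dish, comb and rack:** The scene view showed none of them changed.

**Checks that disagreed:**
- **Comb in the top view:** 61 pixels changed there, because the arm was covering its edge.
- **First circle fit:** My first fit of the final position settled on a wrong solution. I repeated it from a better starting point.
- **Scene-camera fit:** Its reading across the lane is about 1 mm short of the rail contact position, as it was throughout the slide.

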